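# Put the scoop away in the tub and slide the lid home

### The arm

A 6-joint arm with a two-finger parallel gripper is mounted at the origin on the work surface. World frame = base frame: x ahead of the robot, y to its left, z up, the work surface at z = 0. Lengths are in m, angles in rad, forces in N, time in s.
With the tool pointing down it reaches from about 0.4 to 0.825 m from the base axis. Payload 7 kg.
Tool frame: the origin (TCP) lies at the very end of the fingers, on their centre line; the grasp point (between the pads) lies 19 mm behind it; z points along the fingers, y is the direction in which the jaws open and shut (so a half turn about z gives the same grasp; the last joint's range is limited). The gripper opens to 88 mm and grips with 3 to 60 N. Pads are 19 mm wide; open, the fingers measure 130 mm over their backs; the gripper's body (78 mm by 193 mm) begins 47 mm behind the grasp point.
Start: joints at [1.524, 0.359, 0.012, 0, -1.224, -0.288], TCP at [0.222, 0.637, 0.227] pointing down, gripper open.
Joint ranges: [-3.07, 3.07], [-1.43, 2.12], [-1.02, 1.25], [-3.03, 1.67], [-3.05, -0], [-3.03, 3.03]. Speed limits (rad/s): [2.39, 2.39, 3.01, 3.14, 3.14, 3.14].

### API

Orientations are given as [roll, pitch, yaw] about the fixed x, y, z axes, in that order (R = Rz(yaw) Ry(pitch) Rx(roll)).
In Python, from station import arm gives the robot as it stands.
- The arm moves only by the shell command python3 -m inch 'ROWS' [FORCE]. ROWS is text: rows parted by semicolons, each of 7 numbers parted by spaces: the closure, from 0 (fully open) to 1 (shut), then the shift along the tool's x, y, z each as a share of 300 mm, from -1 to 1, then the turn, a rotation vector about the tool's x, y, z each as a share of 60 degrees, from -1 to 1. In form: grip tx ty tz rx ry rz; .... A call has 1 to 12 rows; each row is the pose to reach, as a shift and turn from the pose commanded when the call began, along the tool's axes at that moment; what a row does not reach only later rows make up. A row lasts 1/10 s, in which the tool goes at most 50 mm and 8.59 degrees, less where a joint would pass 70% of its speed; a pose out of reach is approached as far as the arm can. A call with a number of a shift or a turn outside -1 to 1 is refused whole. A call with a gripper value outside its range is refused whole. The fingers move at their own pace and stop on an object; FORCE is the grip in N (left out, the last holds). Time passes only in rows, so rows that repeat a pose let the fingers close. It gives the time, the measured TCP pose, the force and the opening at its end, in the units of the state.
- arm.get_state(): the state, without advancing time (a new reading comes with each control period).
- arm.grab_frame(name): name is "scene" or "top" or "wrist"; returns a dict with "img" (400x640x3 uint8, red, green, blue), "range_z" (400x640 float32, m along the optical axis (not along the pixel's ray), 0 where there is no reading), "fx", "fy", "cx", "cy" (pixels), "extrinsics" (4x4, takes a point from world to camera coordinates); the wrist camera has in their place "tool_from_camera" (4x4, takes a point from camera to tool coordinates, whose origin is the TCP and whose axes are the flange's). Camera axes: x right, y up, looking along -z (the intrinsics and any distortion apply to the point x, -y, -z); pixel columns grow to the right and rows downward; lengths in m; the calibration is good to about 2 mm. A picture is of the moment at which its call begins: read the wrist's pose just before it.
- arm.job_done(): hands the job in, once; it reports no verdict.
The state is a dict: "t": time; "q": joint angles; "qd": joint speeds; "joint_efforts": joint torques, N m; "eef_pos": TCP position; "ee_rot": TCP orientation; "force": force on the tool from outside, world axes, zero at the start; "moment": the same for the moment, N m; "width": finger opening in m.
Only numpy, scipy, OpenCV 4.12 (cv2) and the standard library are available. Lean on these libraries where they do the work, as an engineer would, in place of code of your own. Each camera call takes 0.05 s, during which the arm holds its last target.

### The job

Put the scoop away in the open end of the tub, lying flat on its bottom, and let go of it. Then close the tub: slide the lid along the rim, without lifting it off, until it drops into the recess of the rim all round and lies level. Leave everything else on the table where it stands.

Things in the scene. Friction and masses are not known exactly. Their poses are not given: they have to be found in the camera images.
- tub: Clear plastic tub, fixed to the table: 177 (x) x 237 (y) x 60 high with its white rim; origin at the centre of its underside, x and y along its sides, z up. Floor 4 thick; inside 147 (x) x 207 (y). It stands left or right on the table, the board on the other side.
- tub_recess (a point): Centre of the recess in the tub's rim, 52 above the tub's underside, axes as the tub's. The recess is 165 (x) x 225 (y), 8 deep: a ledge 9 wide at this height, running all round, on which the closed lid lies, inside an upstanding edge 6 wide whose top is 60 above the tub's underside.
- lid: Grey plastic lid, loose, 0.2 to 0.35 kg: plate 160 (x) x 220 (y) x 6 with a lip 4 wide round its edge, 14 high in all; origin at the centre of its underside. Starts on the tub's rim, a little askew, 96 to 108 towards the tub's +y end, half of it hanging out there, the tub's -y end open. Slides at a few N. Closed, its origin lies at point tub_recess (play 2.5 each way), its y along the tub's.
- scoop: Orange plastic scoop, loose, 70 to 120 g, 121 long (x), 52 wide, 34 high; origin on its underside, at mid length and width. Flat-bottomed trough at x = -10 to 61, open at the +x end; straight handle at x = -61 to -10, 18 wide (y), 14 thick. Starts right way up on the board. It fits in the tub crosswise (its length along the tub's x), either way round.
- scoop_grip (a point): The middle of the scoop's handle: x = -35, y = 0, z = 25 in the scoop's frame (handle 18 wide, from 18 to 32 above the underside).
- board: Bamboo board, fixed, 240 (x) x 220 (y) x 12 thick, lying on the table; origin at the centre of its underside.
- tweezers: Bystander on the board: bamboo cup, diameter 58, 85 high, with bamboo tweezers standing in it up to 175; origin at the centre of its underside.
- mister: Bystander: steel plant mister with a brass pump, body diameter 72, 182 high with its pump button (a thin handle reaches 59 out at +x); origin at the centre of its underside. Stands by the +x side of the tub.
- bonsai_pot: Bystander: empty rectangular celadon bonsai pot, 128 (x) x 98 (y) x 53 high; origin at the centre of its underside. Stands by the -x side of the tub.
- saucer: Bystander: terracotta saucer, diameter 80, 18 high, on the table below the overhanging half of the lid; origin at the centre of its underside.
- feed_bottle: Bystander: plant feed bottle, diameter 56, 150 high, towards the back of the table; origin at the centre of its underside.
- pot_stack: Bystander: three terracotta pots nested mouth-down, diameter 90, 116 high, beyond the +x side of the board; origin at the centre of its underside.
Not all that is in view belongs to the job. There is more than one size of the scoop; the job needs the largest.

How it is judged:
By the outcome, as a careful person would: the job done as asked, in the order asked, and still so for the second after the job is handed in, with the robot touching nothing.
It also fails if it takes over 72 s, if anything falls off the work surface, if the arm or the gripper's body presses on something with over 40 N, if the wrist force passes 120 N, or if a joint passes its speed limit or range.

## Working session

There is one attempt and no reset: what is moved stays moved. The work goes in short steps, Python scripts to look and compute and a shell command to move; the robot and the scene stay as the last step left them, time stands still between calls to the robot, and variables do not carry over. Pictures are saved under pics/ and viewed, and the job is handed in when it is done.

```bash
ls; mkdir -p pics; python3 - <<'E'
from station import arm
import cv2,numpy as np
s=arm.get_state()
print({k:np.round(v,3) for k,v in s.items()})
for n in ["scene","top","wrist"]:
    f=arm.grab_frame(n)
    cv2.imwrite(f"pics/{n}0.png",f["img"][:,:,::-1])
    print(n,f["fx"],f["fy"],f["cx"],f["cy"],[k for k in f],np.round(f.get("extrinsics",f.get("tool_from_camera")),3).tolist())
    np.savez(f"{n}0.npz",**{k:v for k,v in f.items()})
E
```

```text
pics
{'t': np.float64(0.0), 'q': array([ 1.524,  0.359,  0.011, -0.   , -1.224, -0.288]), 'qd': array([-0.001, -0.002,  0.001,  0.001, -0.001, -0.001]), 'joint_efforts': array([ 1.0000e-03, -5.8273e+01,  2.9305e+01,  6.9970e+00,  7.0000e-03,
       -0.0000e+00]), 'eef_pos': array([0.222, 0.637, 0.226]), 'ee_rot': array([ 3.14 , -0.   , -0.335]), 'force': array([ 0.087,  0.406, -0.56 ]), 'moment': array([-0.015, -0.01 , -0.022]), 'width': np.float64(0.088)}
scene 496.0819896629048 496.0819896629048 319.76731942287176 201.30497481875474 ['img', 'range_z', 'fx', 'fy', 'cx', 'cy', 'extrinsics'] [[-0.877, 0.481, -0.016, 0.485], [-0.384, -0.679, 0.626, 0.155], [0.29, 0.555, 0.78, -1.614], [0.0, 0.0, 0.0, 1.0]]
top 499.23223107045044 499.23223107045044 318.25706682992177 198.98014725916374 ['img', 'range_z', 'fx', 'fy', 'cx', 'cy', 'extrinsics'] [[0.016, -1.0, 0.008, -0.015], [0.992, 0.017, 0.128, -0.512], [-0.128, 0.006, 0.992, -1.42], [0.0, 0.0, 0.0, 1.0]]
wrist 359.34655580844975 359.34655580844975 314.0476253930594 198.50644334088753 ['img', 'range_z', 'fx', 'fy', 'cx', 'cy', 'tool_from_camera'] [[-0.0, 0.968, 0.253, 0.067], [1.0, 0.0, 0.001, 0.0], [0.001, 0.253, -0.968, -0.157], [0.0, 0.0, 0.0, 1.0]]
```

View pics/scene0.png

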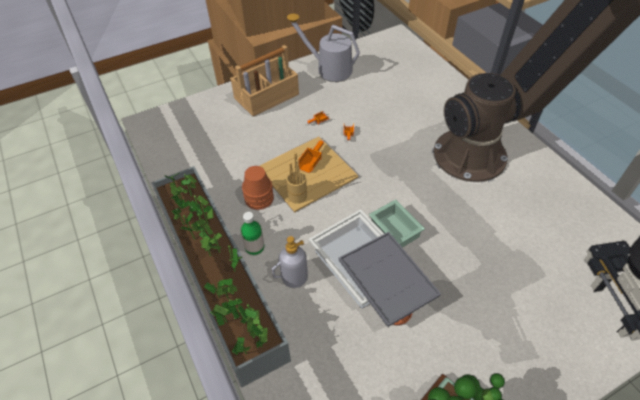

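View pics/top0.png

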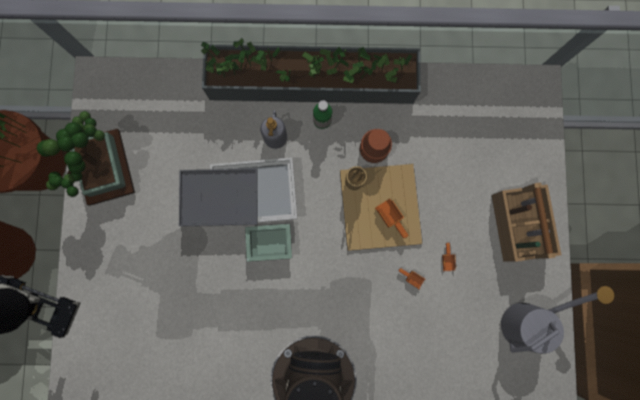

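View pics/wrist0.png

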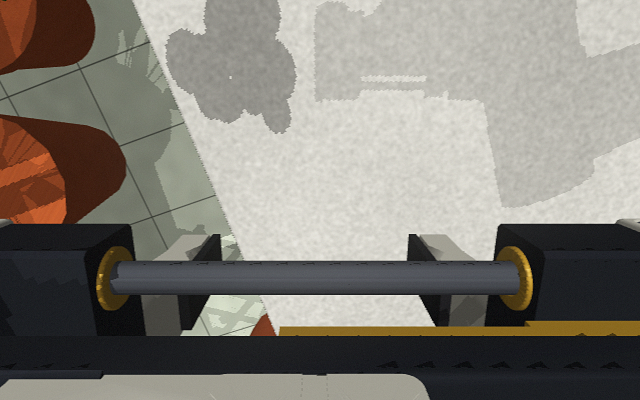

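The top view shows three orange scoops: on the board at (392,217), small at (411,278) and small at (448,257). The one on the board is the largest, so that's the one to use. The tub is at about (240,192), with the lid covering its left part and the open end on the right.

```bash
cat > h.py <<'E'
import numpy as np,cv2
from scipy.spatial.transform import Rotation as R
def pts(f,T=None):
    "world xyz per pixel; T world_from_camera"
    z=f["range_z"]; v,u=np.mgrid[:z.shape[0],:z.shape[1]]
    P=np.stack([(u-f["cx"])/f["fx"]*z,-(v-f["cy"])/f["fy"]*z,-z],-1)
    if T is None: T=np.linalg.inv(f["extrinsics"])
    return P@T[:3,:3].T+T[:3,3]
def wristT(f,s):
    M=np.eye(4); M[:3,:3]=R.from_euler('xyz',s["ee_rot"]).as_matrix(); M[:3,3]=s["eef_pos"]
    return M@f["tool_from_camera"]
def orange(img):
    h=cv2.cvtColor(img,cv2.COLOR_RGB2HSV)
    return (((h[...,0]>4)&(h[...,0]<15)&(h[...,1]>190)&(h[...,2]>120))*255).astype(np.uint8)
def ray(f,u,v,zp,T=None):
    if T is None: T=np.linalg.inv(f["extrinsics"])
    d=T[:3,:3]@np.array([(u-f["cx"])/f["fx"],-(v-f["cy"])/f["fy"],-1]); o=T[:3,3]
    return o+d*(zp-o[2])/d[2]
E
python3 - <<'E'
from h import *
f=dict(np.load("top0.npz")); P=pts(f)
for n,(u,v) in dict(table=(330,320),table2=(150,300),board=(400,240),board2=(350,240),scoop=(389,212),handle=(402,230),s2=(411,278),s3=(448,257),lid=(220,195),lidedge=(184,195),floor=(275,192),rimR=(293,190),rimU=(280,163),rimD=(275,222),pot=(250,250)).items(): print(n,np.round(P[v,u],3))
m=orange(f["img"]); n,l,st,c=cv2.connectedComponentsWithStats(m)
for i in range(1,n):
    if st[i,4]>30: 
        q=P[l==i]; print(st[i],c[i].round(1),q.mean(0).round(3),q.min(0).round(3),q.max(0).round(3))
img=f["img"][140:280,160:440,::-1]
cv2.imwrite("pics/top_crop.png",cv2.resize(img,None,fx=2.8,fy=2.8,interpolation=cv2.INTER_CUBIC))
cr=f["img"][150:300,340:470,::-1]
cv2.imwrite("pics/scoop_crop.png",cv2.resize(cr,None,fx=4,fy=4,interpolation=cv2.INTER_CUBIC))
E
```

```text
table [ 0.165 -0.046 -0.001]
table2 [0.214 0.474 0.003]
board [ 0.397 -0.247  0.019]
board2 [ 0.395 -0.101  0.019]
scoop [ 0.479 -0.215  0.014]
handle [ 0.424 -0.247  0.052]
s2 [ 0.288 -0.281  0.002]
s3 [ 0.351 -0.39   0.002]
lid [0.515 0.274 0.063]
lidedge [0.512 0.374 0.071]
floor [0.535 0.122 0.003]
rimR [0.533 0.066 0.064]
rimU [0.613 0.106 0.052]
rimD [0.445 0.12  0.001]
pot [0.361 0.184 0.057]
```

View pics/top_crop.png

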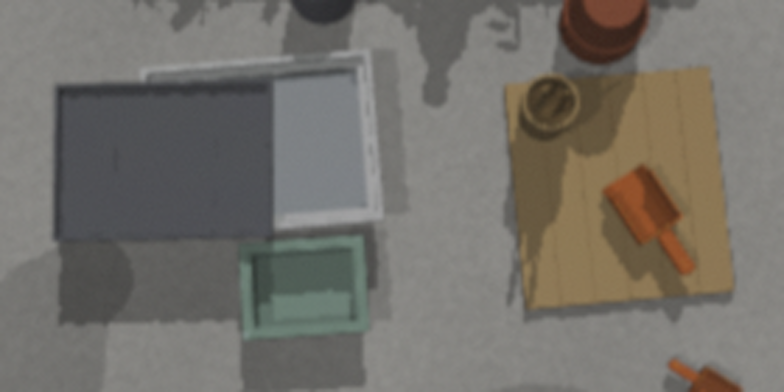

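View pics/scoop_crop.png

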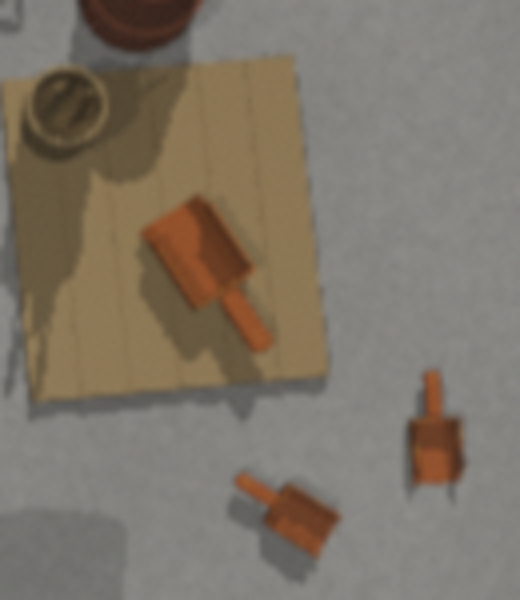

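Crop check: the board scoop is clearly the largest. Its trough is at crop (200,250) and its handle at (250,320). The two on the table are smaller. Next I'll measure the scoop, the tub and the lid.

```bash
python3 - <<'E'
from h import *
for nm in ["top","scene"]:
    f=dict(np.load(nm+"0.npz"))
    h=cv2.cvtColor(f["img"],cv2.COLOR_RGB2HSV)
    m=((h[...,0]<14)&(h[...,1]>185)&(h[...,2]>90)).astype(np.uint8)
    n,l,st,c=cv2.connectedComponentsWithStats(m)
    for i in range(1,n):
        if st[i,4]>40: print(nm,st[i],c[i].round(1),ray(f,*c[i],0.035).round(3))
# rim / lid corners from top crop (crop px/2.8+offset)
f=dict(np.load("top0.npz"))
def C(u,v): return (u/2.8+160,v/2.8+140)
print("rim -y+x",ray(f,*C(368,51),.06).round(3),"rim -y-x",ray(f,*C(382,218),.06).round(3),"rim+x farleft",ray(f,*C(142,70),.06).round(3))
for n,p in dict(a=(54,86),b=(54,240),c=(274,238),d=(274,82)).items(): print("lid",n,ray(f,*C(*p),.074).round(3))
cc=cv2.resize(f["img"][190:245,365:420,::-1],None,fx=10,fy=10,interpolation=cv2.INTER_CUBIC); cv2.imwrite("pics/sc2.png",cc)
E
```

```text
rim -y+x [0.626 0.073 0.06 ] rim -y-x [0.453 0.055 0.06 ] rim+x farleft [0.602 0.304 0.06 ]
lid a [0.581 0.39  0.074]
lid b [0.425 0.382 0.074]
lid c [0.43  0.162 0.074]
lid d [0.589 0.167 0.074]
```

View pics/sc2.png

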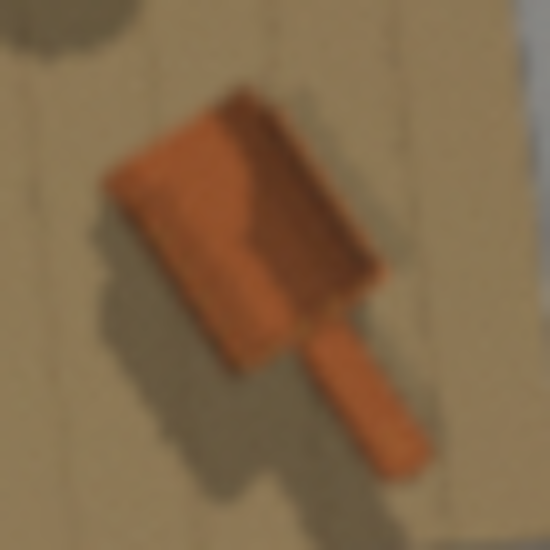

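```bash
cat >> h.py <<'E'
def rel(s,p,yaw):
    "shares of shift and turn (tool axes) to TCP p, pointing down at yaw"
    R0=R.from_euler('xyz',s["ee_rot"]); d=R0.inv().apply(np.array(p)-s["eef_pos"])
    R1=R.from_euler('xyz',[np.pi,0,yaw]); rv=(R0.inv()*R1).as_rotvec()
    print("shift",(d/.3).round(4),"turn",(rv/np.radians(60)).round(4),"|mm|",(np.linalg.norm(d)*1e3).round(1),"deg",np.degrees(np.linalg.norm(rv)).round(1))
E
python3 - <<'E'
from h import *
from station import arm
s=arm.get_state()
rel(s,(.34,.42,.30),-.1)
f=dict(np.load("top0.npz"))
a=ray(f,397.5,223,.044);b=ray(f,406,236.5,.044); print(a,b,np.arctan2(*(a-b)[1::-1]))
P=pts(f)
for n in [0]:
    m=np.zeros((400,640),bool); 
    for (u0,u1,v0,v1) in [(190,250,175,220)]:
        q=P[v0:v1,u0:u1].reshape(-1,3); A=np.c_[q[:,:2]-[.5,.28],np.ones(len(q))]; print("lid plane",np.linalg.lstsq(A,q[:,2],rcond=None)[0])
g=dict(np.load("scene0.npz")); Q=pts(g)
for u,v in [(390,270),(370,265),(400,290),(415,280)]: print(Q[v,u].round(3))
q=Q[255:300,365:415].reshape(-1,3);q=q[(abs(q[:,2]-.065)<.02)]; A=np.c_[q[:,:2]-[.5,.28],np.ones(len(q))]; print("lid plane scene",np.linalg.lstsq(A,q[:,2],rcond=None)[0])
E
```

```text
shift [ 0.6104  0.5544 -0.2464] turn [ 0.0012  0.     -0.2243] |mm| 258.2 deg 13.5
[ 0.44476792 -0.23529798  0.044     ] [ 0.40641198 -0.2594888   0.044     ] 0.562682541523603
lid plane [-0.61411139 -0.52717099  0.07420553]
[0.493 0.268 0.063]
[0.531 0.231 0.066]
[0.505 0.33  0.067]
[0.455 0.323 0.063]
lid plane scene [-6.56151094e-05  3.78425794e-03  6.38995672e-02]
```

```bash
python3 -m inch '0.5 0.1 0.09 -0.12 0 0 -0.1; 0.5 0.25 0.22 -0.25 0 0 -0.22; 0.5 0.4 0.35 -0.25 0 0 -0.22; 0.5 0.5 0.45 -0.25 0 0 -0.22; 0.5 0.61 0.55 -0.25 0 0 -0.22; 0.5 0.61 0.55 -0.25 0 0 -0.22'
python3 - <<'E'
from h import *
from station import arm
s=arm.get_state(); rel(s,(.42,.20,.30),.1)
E
```

```text
t: 0.75
eef_pos: [0.3415, 0.4181, 0.3024]
ee_rot: [-3.141, -0.0, -0.106]
force: [0.1, -0.0, 0.4]
width: 0.0465
shift [0.3372 0.6952 0.0074] turn [-0.0007 -0.0003 -0.197 ] |mm| 231.8 deg 11.8
```

```bash
python3 -m inch '0.5 0.08 0.16 0 0 0 -0.05; 0.5 0.16 0.32 0 0 0 -0.1; 0.5 0.24 0.48 0 0 0 -0.15; 0.5 0.3 0.62 0 0 0 -0.2; 0.5 0.337 0.695 0 0 0 -0.2; 0.5 0.337 0.695 0 0 0 -0.2; 0.5 0.337 0.695 0 0 0 -0.2'
python3 - <<'E'
from h import *
from station import arm
s=arm.get_state(); f=arm.grab_frame("wrist"); T=wristT(f,s)
np.savez("w1.npz",T=T,**f); cv2.imwrite("pics/w1.png",f["img"][:,:,::-1]); print(s["eef_pos"],s["ee_rot"],s["t"])
E
```

```text
t: 1.45
eef_pos: [0.4194, 0.2032, 0.3016]
ee_rot: [-3.141, -0.0, 0.103]
force: [-0.4, -0.8, 0.3]
width: 0.0441
[0.41943661 0.20318532 0.30156544] [-3.14132130e+00 -7.31295585e-05  1.03089148e-01] 1.45
```

View pics/w1.png

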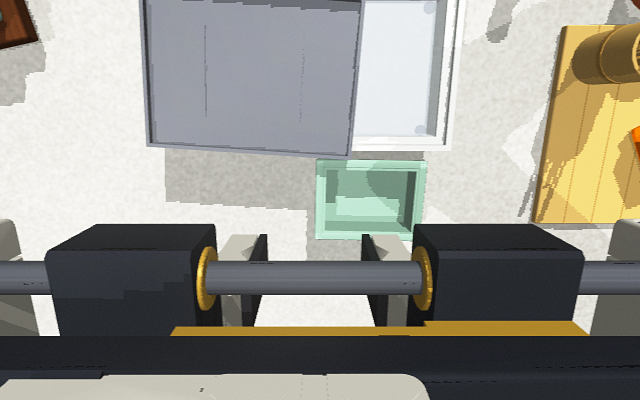

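The wrist view shows the tub's -x rim corner at (450,148), the lid's -y edge at (355,150) and its +y edge at (147,145). The far side is cut off at the top, so I'll move forward.

```bash
python3 -m inch '0.5 0.12 0 -0.05 0 0 0; 0.5 0.24 0 -0.1 0 0 0; 0.5 0.3 0 -0.15 0 0 0;0.5 0.3 0 -0.15 0 0 0;0.5 0.3 0 -0.15 0 0 0'
python3 - <<'E'
from h import *
from station import arm
s=arm.get_state(); f=arm.grab_frame("wrist"); T=wristT(f,s)
np.savez("w2.npz",T=T,**f); cv2.imwrite("pics/w2.png",f["img"][:,:,::-1]); print(s["eef_pos"],s["ee_rot"],s["t"])
cv2.imwrite("pics/w2c.png",cv2.resize(f["img"][0:230,100:500,::-1],None,fx=2,fy=2,interpolation=cv2.INTER_CUBIC))
E
```

```text
t: 2.0
eef_pos: [0.5085, 0.2142, 0.3456]
ee_rot: [3.141, 0.001, 0.106]
force: [-0.5, -0.0, -0.4]
width: 0.0438
[0.50846522 0.21419611 0.34557344] [3.14112470e+00 1.43396495e-03 1.05766778e-01] 2.0
```

View pics/w2c.png

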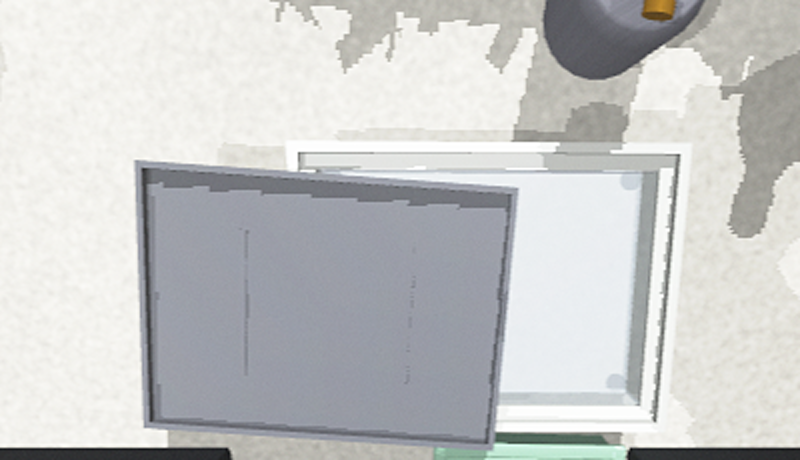

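The view now shows the tub rim corners at crop (287,141), (690,143) and (656,430), and the lid corners at (135,161), (518,188), (492,447) and (146,427). The lid is rotated a few degrees and shifted towards -x.

```bash
python3 - <<'E'
from h import *
f=dict(np.load("w2.npz")); T=f["T"]
W=lambda u,v,z: ray(f,u/2+100,v/2,z,T)[:2]
a,b,c=W(287,141,.06),W(690,143,.06),W(656,430,.06)
print(a,b,c,"len",np.linalg.norm(a-b),np.linalg.norm(b-c))
yaw1=np.arctan2(*( (a-b)*[1,1])[::-1])-np.pi/2; yaw2=np.arctan2(*(b-c)[::-1]); cen=(a+c)/2
print("tub",cen,yaw1,yaw2)
L=[W(*p,.074) for p in [(135,161),(518,188),(492,447),(146,427)]]
print("lid",np.mean(L,0),[np.linalg.norm(L[i]-L[(i+1)%4]).round(4) for i in range(4)])
ly=[np.arctan2(*(L[0]-L[1])[::-1])-np.pi/2,np.arctan2(*(L[3]-L[2])[::-1])-np.pi/2,np.arctan2(*(L[1]-L[2])[::-1]),np.arctan2(*(L[0]-L[3])[::-1])]
print(np.round(ly,4))
yaw=(yaw1+yaw2)/2; C,S=np.cos(yaw),np.sin(yaw); d=np.mean(L,0)-cen; print("lid in tub",C*d[0]+S*d[1],-S*d[0]+C*d[1])
from station import arm
s=arm.get_state(); rel(s,(.44,-.05,.26),.35)
P=pts(f,T); print("lid z",P[150,230],P[100,230],P[100,330],"rim",P[200,430],P[72,300], P[72,400])
E
```

```text
[0.60449819 0.30708443] [0.62808503 0.07363745] [0.45353036 0.06092384] len 0.2346355226653292 0.17501705798414166
tub [0.52901428 0.18400413] 0.10069552649123281 0.07270618976710559
lid [0.50933916 0.27741564] [np.float64(0.2182), np.float64(0.1566), np.float64(0.2162), np.float64(0.158)]
[0.0379 0.0445 0.0327 0.0453]
lid in tub -0.011512499791472055 0.09476434828189222
shift [-0.318   0.8505  0.2862] turn [ 0.0003  0.0014 -0.233 ] |mm| 285.6 deg 14.0
lid z [0.5112334  0.31721167 0.06565532] [0.56978163 0.31997028 0.06537889] [0.58211285 0.20335198 0.06547355] rim [0.47319718 0.0615873  0.05859217] [0.60993748 0.24163777 0.05784154] [0.62214915 0.12542272 0.05883147]
```

```bash
python3 -m inch '0.5 -0.05 0.12 0 0 0 -0.05; 0.5 -0.1 0.26 0.05 0 0 -0.1; 0.5 -0.16 0.42 0.1 0 0 -0.15; 0.5 -0.21 0.56 0.15 0 0 -0.2; 0.5 -0.27 0.72 0.2 0 0 -0.23; 0.5 -0.318 0.85 0.28 0 0 -0.23; 0.5 -0.318 0.85 0.28 0 0 -0.23;0.5 -0.318 0.85 0.28 0 0 -0.23'
python3 - <<'E'
from h import *
from station import arm
s=arm.get_state(); rel(s,(.405,-.26,.25),.56)
E
```

```text
t: 2.85
eef_pos: [0.4393, -0.0512, 0.2621]
ee_rot: [-3.141, 0.001, 0.344]
force: [0.6, 0.8, 0.8]
width: 0.0438
shift [-0.3428  0.6166  0.0405] turn [-2.000e-04  5.000e-04 -2.058e-01] |mm| 212.0 deg 12.3
```

```bash
python3 -m inch '0.5 -0.07 0.12 0 0 0 -0.05; 0.5 -0.14 0.25 0 0 0 -0.1; 0.5 -0.21 0.38 0 0 0 -0.15; 0.5 -0.28 0.5 0.02 0 0 -0.2; 0.5 -0.343 0.617 0.04 0 0 -0.206; 0.5 -0.343 0.617 0.04 0 0 -0.206; 0.5 -0.343 0.617 0.04 0 0 -0.206;0.5 -0.343 0.617 0.04 0 0 -0.206'
python3 - <<'E'
from h import *
from station import arm
s=arm.get_state(); f=arm.grab_frame("wrist"); T=wristT(f,s)
np.savez("w3.npz",T=T,**f); cv2.imwrite("pics/w3.png",f["img"][:,:,::-1]); print(s["eef_pos"],s["ee_rot"],s["t"],s["q"])
E
```

```text
t: 3.65
eef_pos: [0.4073, -0.2584, 0.251]
ee_rot: [3.141, -0.001, 0.563]
force: [0.7, -0.2, 0.2]
width: 0.0438
[ 0.40731624 -0.25844947  0.25096062] [ 3.14113041e+00 -5.66588338e-04  5.63027866e-01] 3.65 [-1.56535159e-01  1.92080862e-02 -3.59221846e-01 -2.77362669e-05
 -1.19163563e+00  2.29036948e+00]
```

View pics/w3.png

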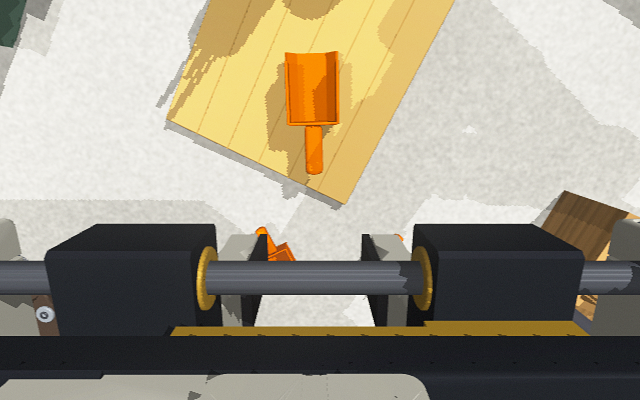

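The wrist view shows the large scoop at u≈314. Its handle runs from (314,125) to (314,174), aligned with the tool's x, and the trough is at (313,90).

```bash
python3 - <<'E'
from h import *
from station import arm
f=dict(np.load("w3.npz")); T=f["T"]; s=arm.get_state()
h=cv2.cvtColor(f["img"],cv2.COLOR_RGB2HSV)
m=((h[...,0]<13)&(h[...,1]>200)&(h[...,2]>120)); 
for v in [60,80,100,130,140,150,160,170]:
    u=np.where(m[v,250:380])[0]+250; print(v,u.min(),u.max(),(u.min()+u.max())/2)
rows=np.where(m[40:200,309:319].any(1))[0]+40; print(rows.min(),rows.max())
a=ray(f,313.9,125,.044,T);b=ray(f,313.9,175,.042,T);P=pts(f,T);print(a,b,P[150,314],P[30,300])
g=(a+b)/2; print(g, np.arctan2(*(a-b)[1::-1])); 
rel(s,(g[0],g[1],.09),.565)
E
```

```text
Traceback (most recent call last):
ValueError: zero-size array to reduction operation minimum which has no identity
```

```bash
python3 - <<'E'
from h import *
from station import arm
f=dict(np.load("w3.npz")); T=f["T"]; s=arm.get_state()
h=cv2.cvtColor(f["img"],cv2.COLOR_RGB2HSV); print(h[150,314],h[80,290],h[190,314],h[40,314])
m=((h[...,0]<17)&(h[...,1]>200)&(h[...,2]>120)); 
for v in [60,80,100,130,140,150,160,170]:
    u=np.where(m[v,250:380])[0]+250; print(v,u.min() if len(u) else u,u.max() if len(u) else 0)
rows=np.where(m[40:200,309:319].any(1))[0]+40; print(rows.min(),rows.max())
a=ray(f,313.9,125,.044,T);b=ray(f,313.9,175,.042,T);P=pts(f,T);print(a,b,P[150,314],P[30,300])
g=(a+b)/2; print(g, np.arctan2(*(a-b)[1::-1])); 
rel(s,(g[0],g[1],.09),.565)
E
```

```text
[ 16 255 247] [ 14 255 237] [ 17  61 121] [ 21 143 237]
60 285 338
80 285 336
100 286 337
130 305 321
140 305 321
150 305 322
160 306 322
170 306 322
53 174
[ 0.44759458 -0.23245646  0.044     ] [ 0.40457552 -0.25957948  0.042     ] [ 0.42651977 -0.24586432  0.04248165] [ 0.51878462 -0.17088506  0.01085362]
[ 0.42608505 -0.24601797  0.043     ] 0.5625363370613762
shift [ 0.0743 -0.0015  0.5367] turn [ 0.0005 -0.0006 -0.0013] |mm| 162.5 deg 0.1
```

```bash
python3 -m inch '0.5 0.02 0 0.1 0 0 0; 0.5 0.06 0 0.25 0 0 0; 0.5 0.086 0 0.4 0 0 0; 0.5 0.086 0 0.55 0 0 0; 0.5 0.086 0 0.64 0 0 0; 0.5 0.086 0 0.7 0 0 0; 0.5 0.086 0 0.74 0 0 0; 0.5 0.086 0 0.75 0 0 0; 0.5 0.086 0 0.75 0 0 0; 0.5 0.086 0 0.75 0 0 0'
python3 -m inch '0.9 0 0 0 0 0 0; 1 0 0 0 0 0 0; 1 0 0 0 0 0 0; 1 0 0 0 0 0 0; 1 0 0 0 0 0 0; 1 0 0 0 0 0 0; 1 0 0 0 0 0 0' 35
```

```text
t: 4.7
eef_pos: [0.4294, -0.2454, 0.0265]
ee_rot: [3.141, -0.001, 0.563]
force: [-0.1, 0.3, 0.1]
width: 0.0436
t: 5.4
eef_pos: [0.4284, -0.246, 0.0257]
ee_rot: [3.141, 0.0, 0.562]
force: [-2.5, -0.3, 4.0]
width: 0.0177
```

```bash
python3 -m inch '1 0 0 -0.05 0 0 0; 1 0 0 -0.15 0 0 0; 1 0 0 -0.3 0 0 0; 1 0 0 -0.45 0 0 0; 1 0 0 -0.6 0 0 0; 1 0 0 -0.7 0 0 0; 1 0 0 -0.7 0 0 0; 1 0 0 -0.7 0 0 0'
python3 - <<'E'
from h import *
from station import arm
s=arm.get_state(); rel(s,(.49,-.04,.23),.30)
f=arm.grab_frame("wrist"); cv2.imwrite("pics/w4.png",f["img"][:,:,::-1]); print(s["width"],s["force"])
E
```

```text
t: 6.2
eef_pos: [0.4283, -0.2456, 0.2355]
ee_rot: [3.141, -0.001, 0.561]
force: [0.1, 0.0, -1.5]
width: 0.0178
shift [ 0.5387 -0.4707  0.0191] turn [-0.     -0.0011  0.2495] |mm| 214.7 deg 15.0
0.01777206123577264 [ 0.07199185  0.00595893 -1.50177809]
```

View pics/w4.png

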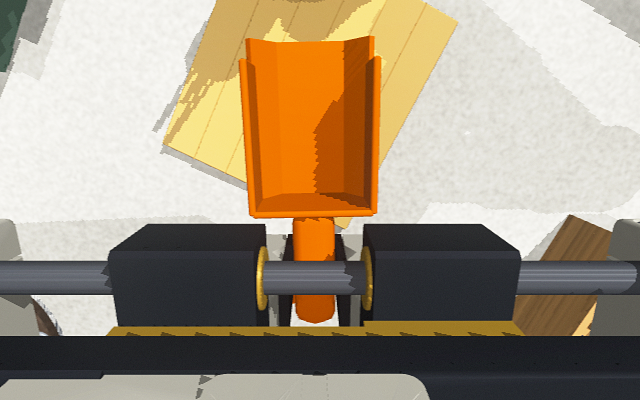

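The scoop is held level, its trough at (310,130). Carrying it to the tub.

```bash
python3 -m inch '1 0.07 -0.06 0 0 0 0.04; 1 0.16 -0.14 0 0 0 0.1; 1 0.26 -0.23 0 0 0 0.16; 1 0.36 -0.32 0 0 0 0.22; 1 0.45 -0.4 0 0 0 0.25; 1 0.52 -0.455 0 0 0 0.25; 1 0.54 -0.47 0 0 0 0.25; 1 0.54 -0.47 0 0 0 0.25; 1 0.54 -0.47 0 0 0 0.25'
python3 - <<'E'
from h import *
from station import arm
s=arm.get_state(); rel(s,(.501,.120,.16),.095);print(s["width"])
E
```

```text
t: 7.15
eef_pos: [0.4897, -0.0408, 0.2345]
ee_rot: [-3.142, 0.002, 0.3]
force: [-0.2, -0.7, -0.5]
width: 0.0179
shift [ 0.1948 -0.5008  0.248 ] turn [0.0002 0.0021 0.1956] |mm| 177.6 deg 11.7
0.017890597058131348
```

```bash
python3 -m inch '1 0.02 -0.06 0.02 0 0 0.03; 1 0.06 -0.16 0.06 0 0 0.08; 1 0.1 -0.27 0.11 0 0 0.13; 1 0.15 -0.38 0.17 0 0 0.17; 1 0.18 -0.46 0.22 0 0 0.19; 1 0.195 -0.5 0.248 0 0 0.195; 1 0.195 -0.5 0.248 0 0 0.195; 1 0.195 -0.5 0.248 0 0 0.195; 1 0.195 -0.5 0.248 0 0 0.195'
python3 - <<'E'
from h import *
from station import arm
s=arm.get_state(); f=arm.grab_frame("wrist"); g=arm.grab_frame("top"); T=wristT(f,s); np.savez("w5.npz",T=T,**f)
cv2.imwrite("pics/w5.png",f["img"][:,:,::-1]); cv2.imwrite("pics/t5.png",cv2.resize(g["img"][130:290,160:360,::-1],None,fx=3,fy=3)); print(s["width"],s["eef_pos"],s["ee_rot"])
rel(s,(.501,.120,.018),.095)
E
```

```text
t: 8.05
eef_pos: [0.5023, 0.1193, 0.1618]
ee_rot: [-3.141, -0.001, 0.095]
force: [-0.1, -0.3, -0.5]
width: 0.0174
0.017447680124853246 [0.50226245 0.11933142 0.16181811] [-3.14138809e+00 -7.52187063e-04  9.47413421e-02]
shift [-0.0043 -0.0025  0.4794] turn [-0.0002 -0.0007 -0.0002] |mm| 143.8 deg 0.0
```

View pics/w5.png

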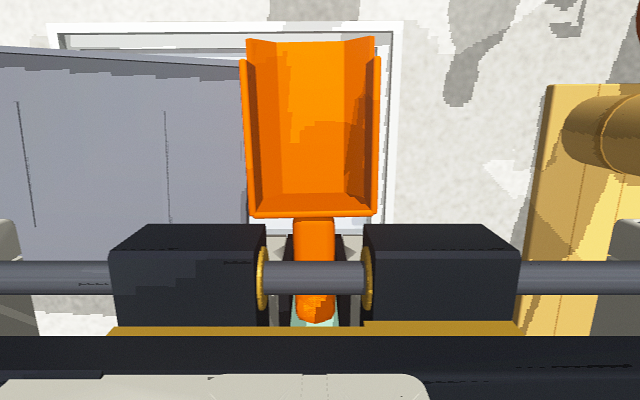

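View pics/t5.png

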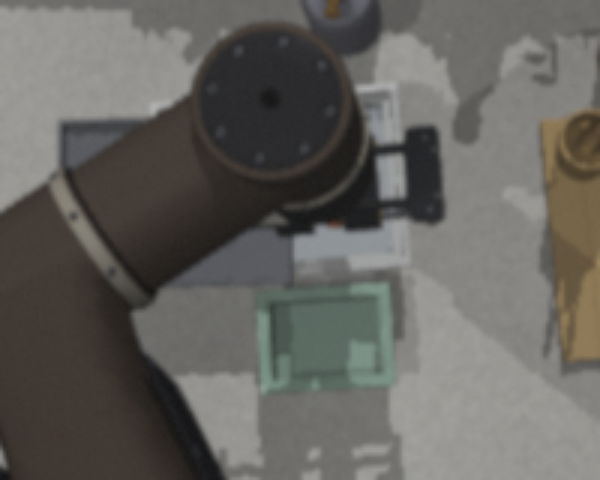

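```bash
python3 - <<'E'
from h import *
f=dict(np.load("w5.npz")); T=f["T"]
W=lambda u,v,z: ray(f,u,v,z,T)
p=f["img"][15:110,370:420,::-1]; cv2.imwrite("pics/w5c.png",cv2.resize(p,None,fx=8,fy=6,interpolation=cv2.INTER_NEAREST))
for u,v,z in [(405,21,.06),(392,160,.06),(47,25,.06),(241,66,.074),(316,318,.16+.018),(316,220,.178)]: print(u,v,W(u,v,z).round(4))
E
```

```text
405 21 [0.628  0.0713 0.06  ]
392 160 [0.5359 0.0662 0.06  ]
47 25 [0.6033 0.3065 0.06  ]
241 66 [0.5887 0.1749 0.074 ]
316 318 [0.4781 0.1165 0.178 ]
316 220 [0.5235 0.1208 0.178 ]
```

View pics/w5c.png

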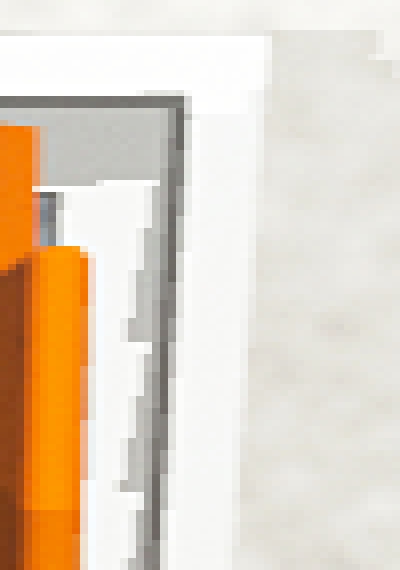

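```bash
python3 -m inch '1 -0.01 0 0.06 0 0 -0.008; 1 -0.01 0 0.15 0 0 -0.008; 1 -0.01 0 0.24 0 0 -0.008; 1 -0.01 0 0.31 0 0 -0.008; 1 -0.01 0 0.37 0 0 -0.008; 1 -0.01 0 0.42 0 0 -0.008; 1 -0.01 0 0.45 0 0 -0.008; 1 -0.01 0 0.465 0 0 -0.008; 1 -0.01 0 0.47 0 0 -0.008; 1 -0.01 0 0.47 0 0 -0.008; 1 -0.01 0 0.47 0 0 -0.008'
python3 - <<'E'
from h import *
from station import arm
f=arm.grab_frame("wrist"); cv2.imwrite("pics/w6.png",f["img"][:,:,::-1])
E
```

```text
t: 9.25
eef_pos: [0.4995, 0.1203, 0.0208]
ee_rot: [-3.141, -0.001, 0.104]
force: [0.4, -0.2, -0.5]
width: 0.0179
```

View pics/w6.png

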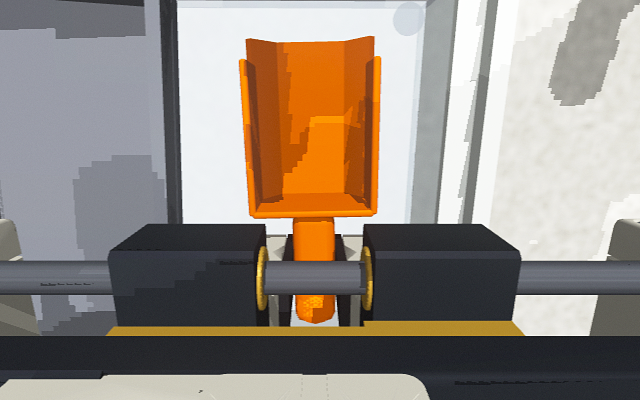

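The scoop is inside the open end between the lid's edge (u≈170) and the rim wall (u≈430). I'll lower it the last 2–3 mm, then let go.

```bash
python3 -m inch '1 0 0 0.006 0 0 0; 1 0 0 0.01 0 0 0; 1 0 0 0.01 0 0 0; 1 0 0 0.01 0 0 0' 8
python3 -m inch '0.7 0 0 0 0 0 0; 0.62 0 0 0 0 0 0; 0.62 0 0 0 0 0 0; 0.62 0 0 0 0 0 0;0.62 0 0 0 0 0 0'
python3 -m inch '0.62 0 0 -0.03 0 0 0; 0.62 0 0 -0.1 0 0 0; 0.62 0 0 -0.2 0 0 0; 0.62 0 0 -0.35 0 0 0; 0.62 0 0 -0.5 0 0 0; 0.62 0 0 -0.66 0 0 0; 0.62 0 0 -0.75 0 0 0; 0.62 0 0 -0.75 0 0 0; 0.62 0 0 -0.75 0 0 0'
python3 - <<'E'
from h import *
from station import arm
s=arm.get_state();f=arm.grab_frame("wrist"); cv2.imwrite("pics/w7.png",f["img"][:,:,::-1]); np.savez("w7.npz",T=wristT(f,s),**f)
E
```

```text
t: 9.7
eef_pos: [0.499, 0.1202, 0.0173]
ee_rot: [-3.142, -0.0, 0.104]
force: [-2.0, 1.5, 3.8]
width: 0.0178
t: 10.2
eef_pos: [0.499, 0.12, 0.0171]
ee_rot: [3.142, 0.0, 0.104]
force: [0.1, 0.7, 0.0]
width: 0.0334
t: 11.1
eef_pos: [0.4989, 0.1202, 0.2431]
ee_rot: [-3.14, -0.001, 0.104]
force: [0.2, -0.1, -1.0]
width: 0.0334
```

View pics/w7.png

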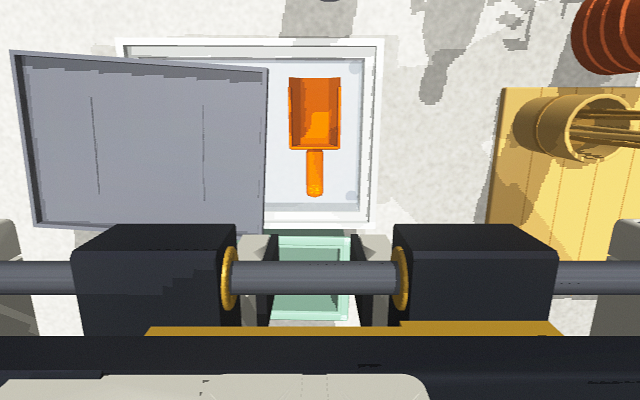

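Scoop lies flat in the tub (trough (314,112), handle (314,172)), clear of the walls. Now I'll measure the lid and tub again.

```bash
cat >> h.py <<'E'
def pose_from(L,wx,wy):
    "L: corners order (+x+y),(+x-y),(-x-y),(-x+y), None where unseen; rigid fit -> centre,yaw,resid"
    M=np.array([[wx,wy],[wx,-wy],[-wx,-wy],[-wx,wy]])/2
    k=[i for i in range(4) if L[i] is not None]; A=M[k]; B=np.array([L[i][:2] for i in k])
    a=A-A.mean(0); b=B-B.mean(0); th=np.arctan2((a[:,0]*b[:,1]-a[:,1]*b[:,0]).sum(),(a*b).sum())
    Rm=np.array([[np.cos(th),-np.sin(th)],[np.sin(th),np.cos(th)]]); c=B.mean(0)-Rm@A.mean(0)
    return c,th,(B-(A@Rm.T+c))
def intub(c,th,ct,tt):
    d=c-ct; return np.cos(tt)*d[0]+np.sin(tt)*d[1],-np.sin(tt)*d[0]+np.cos(tt)*d[1],th-tt
E
python3 - <<'E'
from h import *
from station import arm
f=dict(np.load("w7.npz")); T=f["T"]
W=lambda u,v,z: ray(f,u,v,z,T)
tc,tt,r=pose_from([W(116,38,.06),W(384.5,38,.06),W(376,228,.06),None],.177,.237); print("tub",tc,tt,r.round(4).tolist())
lc,lt,r=pose_from([W(9.5,50,.074),W(269.5,69,.074),None,W(33,228,.074)],.16,.22); print("lid",lc,lt,r.round(4).tolist())
print(intub(lc,lt,tc,tt))
e=lc+.108*np.array([-np.sin(lt),np.cos(lt)]); print("lip",e)
s=arm.get_state(); rel(s,(e[0],e[1],.2),lt); print("arc")
E
python3 - <<'E'
from h import *
f=dict(np.load("w2.npz")); T=f["T"]
W=lambda u,v,z: ray(f,u/2+100,v/2,z,T)
print(pose_from([W(287,141,.06),W(690,143,.06),W(656,430,.06),None],.177,.237)[:2])
print(pose_from([W(135,161,.074),W(518,188,.074),W(492,447,.074),W(146,427,.074)],.16,.22)[:2])
E
```

```text
tub [0.52875768 0.18027037] 0.10372960887762087 [[-0.0002, -0.0011], [-0.0005, 0.0005], [0.0008, 0.0006]]
lid [0.50772862 0.276325  ] 0.03251497687085847 [[-0.0002, 0.0001], [0.0001, -0.0003], [0.0001, 0.0002]]
(np.float64(-0.010970176638953187), np.float64(0.09771575521757608), np.float64(-0.0712146320067624))
lip [0.50421762 0.38426792]
shift [ 0.1105 -0.8745  0.1399] turn [-0.0002  0.0005  0.068 ] |mm| 267.7 deg 4.1
arc
(array([0.52907009, 0.18387074]), np.float64(0.09100800795667932))
(array([0.50933916, 0.27741564]), np.float64(0.0404456840247875))
```

```bash
python3 -m inch '0.62 0.01 -0.06 0 0 0 0.01; 0.62 0.03 -0.2 0 0 0 0.02; 0.62 0.05 -0.36 0.03 0 0 0.04; 0.62 0.07 -0.52 0.06 0 0 0.05; 0.62 0.09 -0.68 0.1 0 0 0.06; 0.62 0.1 -0.8 0.14 0 0 0.06; 0.62 0.11 -0.86 0.2 0 0 0.064; 0.62 0.11 -0.874 0.25 0 0 0.064; 0.62 0.11 -0.874 0.27 0 0 0.064; 0.62 0.11 -0.874 0.27 0 0 0.064'
python3 - <<'E'
from h import *
from station import arm
s=arm.get_state();f=arm.grab_frame("wrist"); cv2.imwrite("pics/w8.png",f["img"][:,:,::-1]); np.savez("w8.npz",T=wristT(f,s),**f); print(s["q"].round(2))
E
```

```text
t: 12.15
eef_pos: [0.504, 0.3827, 0.1594]
ee_rot: [3.139, 0.002, 0.037]
force: [0.0, 0.5, -0.2]
width: 0.0333
[ 0.96  0.34 -0.17 -0.   -1.06  0.65]
```

View pics/w8.png

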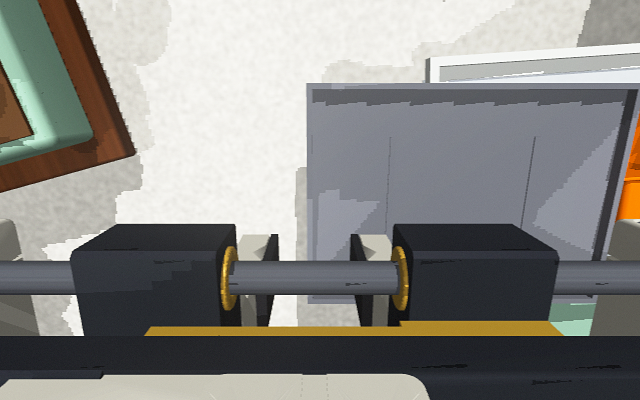

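The lid's +y edge is a vertical line at u≈308, aligned with the tool. The lip runs between the fingers (u 270–355).

```bash
python3 - <<'E'
from h import *
from station import arm
s=arm.get_state(); f=dict(np.load("w8.npz")); T=f["T"]
g=cv2.cvtColor(f["img"],cv2.COLOR_RGB2GRAY).astype(int)
for v in (100,150,210): print(v,g[v,300:322])
M=np.linalg.inv(wristT(dict(tool_from_camera=np.eye(4)),s))
for u,v in [(307.5,84),(307.5,150),(307.5,215),(638,84)]:
    w=ray(f,u,v,.074,T); print(w.round(4),(M[:3,:3]@w+M[:3,3]).round(4))
P=pts(f,T); print(P[150,350],P[200,350])
E
```

```text
100 [242 242 240 240 241 238 197 137 143 141 141 139 121  97 100 101  99 100
  98  99 101  99]
150 [240 238 237 238 240 246 223 129 135 136 139 129 126 140 139 138 138 137
 140 138 137 135]
210 [192 195 188 187 184 185 175 160 155 155 155 156 149 133 132 133 135 132
 141 156 156 153]
[0.5836 0.3899 0.074 ] [ 0.0793 -0.004   0.0867]
[0.5413 0.3885 0.074 ] [ 0.0369 -0.0042  0.0868]
[0.4955 0.3871 0.074 ] [-0.0088 -0.0045  0.0868]
[0.5913 0.1771 0.074 ] [0.0793 0.2089 0.087 ]
[0.54098116 0.35879017 0.06323031] [0.50514487 0.35676441 0.06511331]
```

```bash
python3 -m inch '0.62 0 -0.008 0.05 0 0 0; 0.62 0 -0.008 0.13 0 0 0; 0.62 0 -0.008 0.2 0 0 0; 0.62 0 -0.008 0.25 0 0 0; 0.62 0 -0.008 0.285 0 0 0; 0.62 0 -0.008 0.3 0 0 0; 0.62 0 -0.008 0.303 0 0 0; 0.62 0 -0.008 0.303 0 0 0; 0.62 0 -0.008 0.303 0 0 0'
python3 -m inch '0.8 0 0 0 0 0 0; 0.9 0 0 0 0 0 0; 1 0 0 0 0 0 0; 1 0 0 0 0 0 0; 1 0 0 0 0 0 0; 1 0 0 0 0 0 0; 1 0 0 0 0 0 0' 15
python3 - <<'E'
from h import *
from station import arm
f=arm.grab_frame("wrist"); cv2.imwrite("pics/w9.png",f["img"][:,:,::-1])
E
```

```text
t: 13.1
eef_pos: [0.5049, 0.3871, 0.0712]
ee_rot: [-3.14, -0.001, 0.037]
force: [0.1, -0.8, 0.8]
width: 0.0335
t: 13.8
eef_pos: [0.5045, 0.3866, 0.0702]
ee_rot: [3.141, 0.0, 0.037]
force: [0.0, -1.0, 0.9]
width: 0.0036
```

View pics/w9.png

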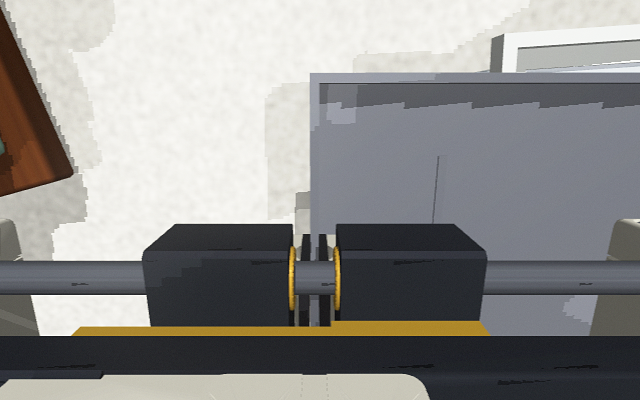

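```bash
python3 -m inch '0.9 0 0 0 0 0 0; 0.86 0 0 0.004 0 0 0; 0.86 0 0 0.007 0 0 0; 0.86 0 0 0.007 0 0 0; 1 0 0 0.007 0 0 0; 1 0 0 0.007 0 0 0; 1 0 0 0.007 0 0 0; 1 0 0 0.007 0 0 0; 1 0 0 0.007 0 0 0' 20
python3 - <<'E'
from h import *
from station import arm
s=arm.get_state()
c=np.array([.5288,.181]);t=.1
for y in (.06,.03,0):
    p=c+np.array([-np.sin(t)*(y+.108),np.cos(t)*(y+.108)])
    print(y,p); rel(s,(p[0],p[1],s["eef_pos"][2]),t)
E
```

```text
t: 14.75
eef_pos: [0.5045, 0.3867, 0.0681]
ee_rot: [3.142, -0.0, 0.037]
force: [0.2, -0.3, -0.0]
width: 0.0039
0.06 [0.51202799 0.3481607 ]
shift [0.0202 0.1293 0.    ] turn [ 0.     -0.     -0.0602] |mm| 39.2 deg 3.6
0.03 [0.51502299 0.31831057]
shift [0.0265 0.2291 0.    ] turn [ 0.     -0.     -0.0602] |mm| 69.2 deg 3.6
0 [0.51801799 0.28846045]
shift [0.0328 0.3289 0.    ] turn [ 0.     -0.     -0.0602] |mm| 99.1 deg 3.6
```

Sliding the lid slowly to y=+30 while turning it square to the tub.

```bash
python3 -m inch '1 0.003 0.02 0 0 0 -0.008; 1 0.006 0.04 0 0 0 -0.018; 1 0.01 0.06 0 0 0 -0.028; 1 0.013 0.085 0 0 0 -0.038; 1 0.017 0.11 0 0 0 -0.05; 1 0.02 0.13 0 0 0 -0.06; 1 0.02 0.13 0 0 0 -0.06'
python3 -m inch '1 0.001 0.02 0 0 0 0; 1 0.002 0.04 0 0 0 0; 1 0.003 0.06 0 0 0 0; 1 0.005 0.08 0 0 0 0; 1 0.006 0.1 0 0 0 0; 1 0.006 0.1 0 0 0 0'
python3 - <<'E'
from h import *
from station import arm
s=arm.get_state();f=arm.grab_frame("wrist"); cv2.imwrite("pics/w10.png",f["img"][:,:,::-1]); np.savez("w10.npz",T=wristT(f,s),**f)
f=arm.grab_frame("top");cv2.imwrite("pics/t10.png",cv2.resize(f["img"][130:290,160:360,::-1],None,fx=3,fy=3))
E
```

```text
t: 15.45
eef_pos: [0.5124, 0.3469, 0.0686]
ee_rot: [3.141, -0.0, 0.1]
force: [0.1, -1.4, 2.1]
width: 0.0036
t: 16.05
eef_pos: [0.5174, 0.318, 0.0689]
ee_rot: [-3.141, -0.001, 0.1]
force: [0.6, 1.9, 6.1]
width: 0.0037
```

View pics/w10.png

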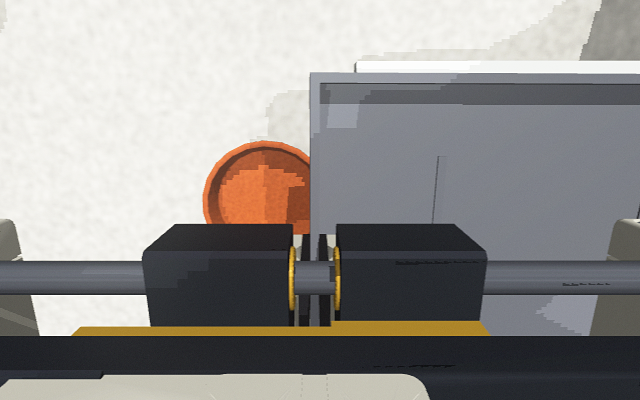

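View pics/t10.png

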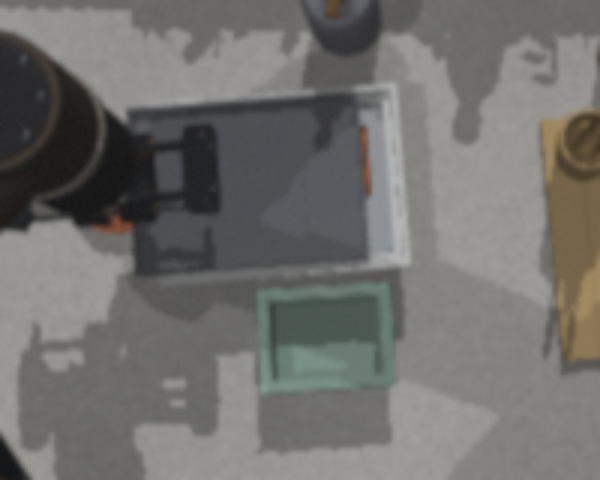

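```bash
python3 - <<'E'
from h import *
from station import arm
s=arm.get_state(); f=dict(np.load("w10.npz")); T=f["T"]; print(s["eef_pos"],s["ee_rot"],s["force"])
M=np.linalg.inv(T@np.linalg.inv(f["tool_from_camera"]))
tl=lambda w:(M[:3,:3]@w+M[:3,3]).round(4)
cv2.imwrite("pics/w10c.png",cv2.resize(f["img"][50:110,290:640,::-1],None,fx=2.2,fy=6,interpolation=cv2.INTER_NEAREST))
for n,u,v,z in [("rim corner",355,61.5,.06),("rim",500,61.5,.06),("rim",639,61.5,.06),("lid corner",310,73,.074),("lid",500,73,.074),("lid",639,73,.074)]:
    w=ray(f,u,v,z,T); print(n,w.round(4),tl(w))
c=np.array([.5288,.181]);print(intub(s["eef_pos"][:2],s["ee_rot"][2],c,.1))
E
```

```text
[0.51734845 0.31799672 0.06884577] [-3.14124873e+00 -1.08311874e-03  9.97774791e-02] [0.98515058 1.58630496 6.5936095 ]
rim corner [0.604  0.3091 0.06  ] [0.0853 0.0175 0.009 ]
rim [0.6102 0.2465 0.06  ] [0.0853 0.0804 0.009 ]
rim [0.6162 0.1865 0.06  ] [0.0852 0.1407 0.0089]
lid corner [0.5962 0.3278 0.074 ] [ 0.0795 -0.0019 -0.005 ]
lid [0.6038 0.2521 0.074 ] [ 0.0794  0.0742 -0.005 ]
lid [0.6093 0.1968 0.074 ] [ 0.0794  0.1298 -0.0051]
(np.float64(0.0022825081520451533), np.float64(0.1374555591738681), np.float64(-0.00022252094297728342))
```

View pics/w10c.png

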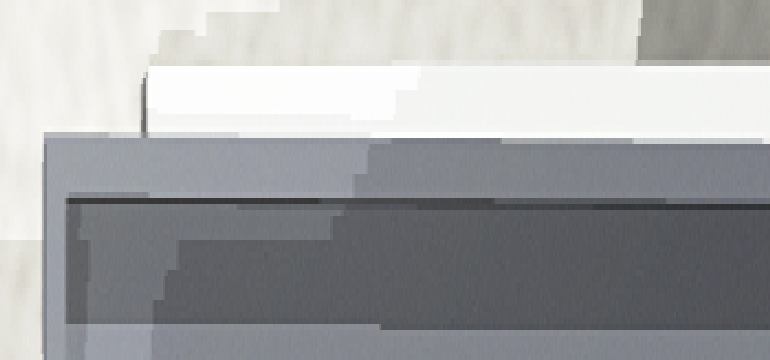

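Lid yaw is parallel to the rim. The lid sits 2.7 mm too far to +x and has 28 mm left to go in y.

```bash
python3 -m inch '1 -0.003 0.015 0 0 0 0; 1 -0.006 0.03 0 0 0 0; 1 -0.009 0.045 0 0 0 0; 1 -0.009 0.06 0 0 0 0; 1 -0.009 0.07 0 0 0 0; 1 -0.009 0.07 0 0 0 0'
python3 - <<'E'
from h import *
from station import arm
s=arm.get_state();f=arm.grab_frame("wrist"); T=wristT(f,s); np.savez("w11.npz",T=T,**f)
cv2.imwrite("pics/w11.png",f["img"][:,:,::-1])
cv2.imwrite("pics/w11c.png",cv2.resize(f["img"][50:110,290:640,::-1],None,fx=2.2,fy=6,interpolation=cv2.INTER_NEAREST))
E
```

```text
t: 16.75
eef_pos: [0.5162, 0.2963, 0.0682]
ee_rot: [3.141, 0.0, 0.099]
force: [1.1, 0.5, 6.0]
width: 0.0034
```

View pics/w11.png

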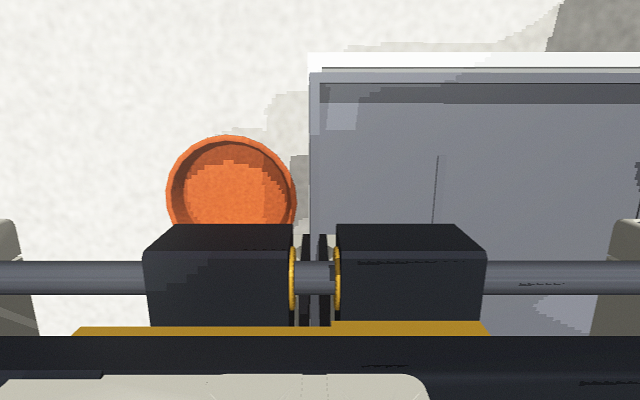

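View pics/w11c.png

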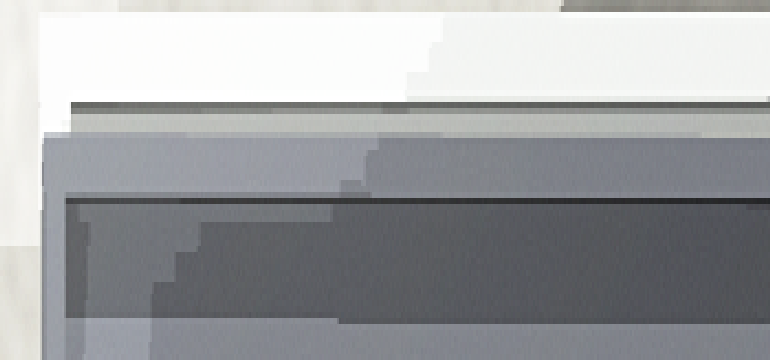

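```bash
python3 - <<'E'
from h import *
from station import arm
f=dict(np.load("w11.npz")); T=f["T"]
M=np.linalg.inv(T@np.linalg.inv(f["tool_from_camera"]))
tl=lambda w:(M[:3,:3]@w+M[:3,3]).round(4)
for n,u,v,z in [("rim corner",307.5,52,.06),("rim",639,52,.06),("rim inner",322,67,.06),("lid corner",310,73,.074),("lid",639,73,.074)]:
    w=ray(f,u,v,z,T); print(n,w.round(4),tl(w))
P=pts(f,T)
for u,v in [(340,150),(400,110),(500,150),(600,110),(630,200)]: print(u,v,P[v,u].round(4))
E
```

```text
rim corner [0.6045 0.3082 0.06  ] [ 0.089  -0.0031  0.0082]
rim [0.6185 0.1666 0.06  ] [0.089  0.1392 0.0082]
rim inner [0.599  0.3013 0.06  ] [0.083  0.0032 0.0082]
lid corner [0.595 0.306 0.074] [ 0.0794 -0.0019 -0.0058]
lid [0.6079 0.1756 0.074 ] [ 0.0793  0.1292 -0.0058]
340 150 [0.5647 0.2898 0.0646]
400 110 [0.5845 0.2654 0.0626]
500 150 [0.5716 0.2178 0.0627]
600 110 [0.5933 0.1756 0.0594]
630 200 [0.5541 0.149  0.0596]
```

```bash
python3 -m inch '1 0.001 0.008 0 0 0 0; 1 0.003 0.016 0 0 0 0; 1 0.003 0.025 0 0 0 0; 1 0.003 0.025 0 0 0 0; 1 0.003 0.025 0 0 0 0'
python3 - <<'E'
from h import *
from station import arm
s=arm.get_state();f=arm.grab_frame("wrist"); T=wristT(f,s); np.savez("w12.npz",T=T,**f)
cv2.imwrite("pics/w12.png",f["img"][:,:,::-1])
E
```

```text
t: 17.3
eef_pos: [0.517, 0.2885, 0.0672]
ee_rot: [3.14, 0.002, 0.099]
force: [0.2, 0.4, -1.0]
width: 0.0038
```

View pics/w12.png

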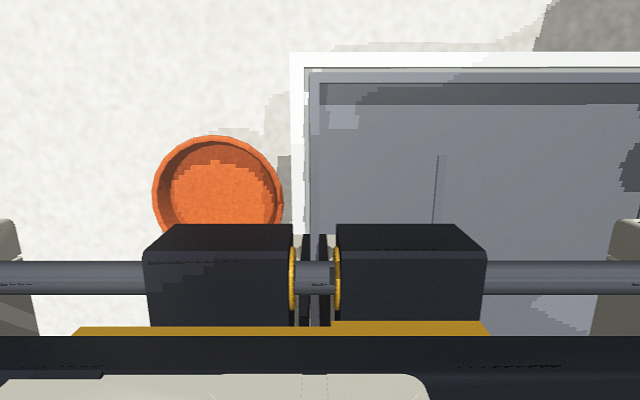

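The lid's edge (u≈310) is now inside the recess's upstanding edge (u≈304). I'll lower it gently and release.

```bash
python3 -m inch '1 0 0 0.006 0 0 0; 1 0 0 0.012 0 0 0; 1 0 0 0.016 0 0 0; 1 0 0 0.016 0 0 0; 0.95 0 0 0.016 0 0 0; 0.85 0 0 0.016 0 0 0; 0.85 0 0 0.016 0 0 0; 0.85 0 0 0.016 0 0 0'
python3 -m inch '0.85 0 0 -0.03 0 0 0; 0.85 0 0 -0.12 0 0 0; 0.85 0 0 -0.26 0 0 0; 0.85 0 0.1 -0.4 0 0 0; 0.85 -0.05 0.2 -0.55 0 0 0; 0.85 -0.1 0.3 -0.7 0 0 0; 0.85 -0.1 0.35 -0.75 0 0 0;0.85 -0.1 0.35 -0.75 0 0 0;0.85 -0.1 0.35 -0.75 0 0 0'
python3 - <<'E'
from h import *
from station import arm
s=arm.get_state();f=arm.grab_frame("wrist"); T=wristT(f,s); np.savez("w13.npz",T=T,**f)
cv2.imwrite("pics/w13.png",f["img"][:,:,::-1]); P=pts(f,T)
np.set_printoptions(suppress=True)
for u in range(180,460,40): print(u,[P[v,u].round(3).tolist() for v in (60,120,180)])
E
```

```text
t: 18.15
eef_pos: [0.518, 0.2899, 0.0636]
ee_rot: [-3.141, -0.0, 0.1]
force: [0.0, -0.6, -0.1]
width: 0.0129
t: 19.05
eef_pos: [0.4985, 0.1819, 0.29]
ee_rot: [-3.14, -0.002, 0.099]
force: [0.3, -0.3, -1.0]
width: 0.0126
180 [[0.601, 0.351, -0.002], [0.532, 0.348, 0.004], [0.457, 0.35, -0.002]]
220 [[0.601, 0.291, 0.051], [0.54, 0.287, 0.057], [0.477, 0.284, 0.063]]
260 [[0.605, 0.25, 0.05], [0.545, 0.245, 0.057], [0.479, 0.241, 0.056]]
300 [[0.609, 0.208, 0.051], [0.549, 0.203, 0.058], [0.484, 0.197, 0.056]]
340 [[0.613, 0.167, 0.051], [0.553, 0.16, 0.059], [0.489, 0.153, 0.058]]
380 [[0.617, 0.126, 0.051], [0.557, 0.118, 0.057], [0.493, 0.109, 0.057]]
420 [[0.621, 0.084, 0.05], [0.561, 0.078, 0.064], [0.497, 0.065, 0.057]]
```

View pics/w13.png

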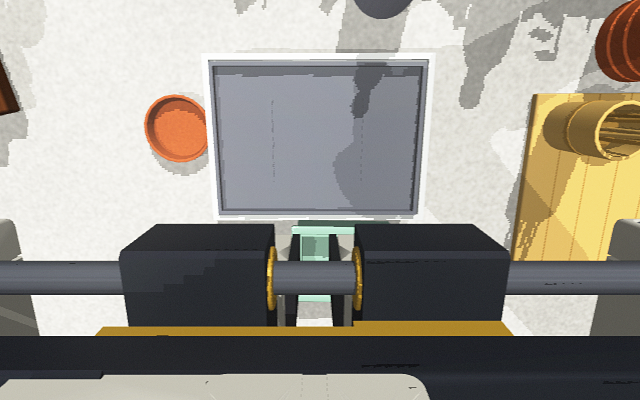

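The lid looks seated inside the rim on all sides (corners near (212,60), (430,60), (420,215)). I'll check level and gaps closely, plus the whole scene.

```bash
python3 - <<'E'
from h import *
from station import arm
f=dict(np.load("w13.npz")); P=pts(f,f["T"])
tc=np.array([.5288,.181]); 
d=P[...,:2]-tc; c,s_=np.cos(.1),np.sin(.1); X=c*d[...,0]+s_*d[...,1]; Y=-s_*d[...,0]+c*d[...,1]
for n,(w,h) in dict(plate=(.06,.09)).items():
    m=(abs(X)<w)&(abs(Y)<h)&(abs(P[...,2]-.06)<.012); m[220:]=False
    A=np.c_[X[m],Y[m],np.ones(m.sum())]; co=np.linalg.lstsq(A,P[...,2][m],rcond=None)[0]; print(n,co.round(4),"drop over lid mm",co[0]*160,co[1]*220)
for n,m in dict(rimpx=(abs(X-.0855)<.002)&(abs(Y)<.1),rimny=(abs(Y+.1155)<.002)&(abs(X)<.07),rimpy=(abs(Y-.1155)<.002)&(abs(X)<.07),lippx=(abs(X-.078)<.0015)&(abs(Y)<.1),lippy=(abs(Y-.108)<.0015)&(abs(X)<.05),lipny=(abs(Y+.108)<.0015)&(abs(X)<.05)).items():
    m[222:]=False; z=P[...,2][m]; z=z[abs(z-.06)<.02]; print(n,len(z),np.median(z).round(4))
cv2.imwrite("pics/w13c.png",cv2.resize(f["img"][45:225,200:440,::-1],None,fx=3.3,fy=3.3,interpolation=cv2.INTER_CUBIC))
g=arm.grab_frame("scene"); cv2.imwrite("pics/s13.png",g["img"][:,:,::-1])
g=arm.grab_frame("top"); cv2.imwrite("pics/t13.png",g["img"][:,:,::-1])
E
```

```text
plate [0.0018 0.     0.0567] drop over lid mm 0.28033261324701286 0.008314932864647573
rimpx 845 0.0587
rimny 492 0.0587
rimpy 493 0.0588
lippx 601 0.0648
lippy 457 0.0636
lipny 210 0.0647
```

View pics/w13c.png

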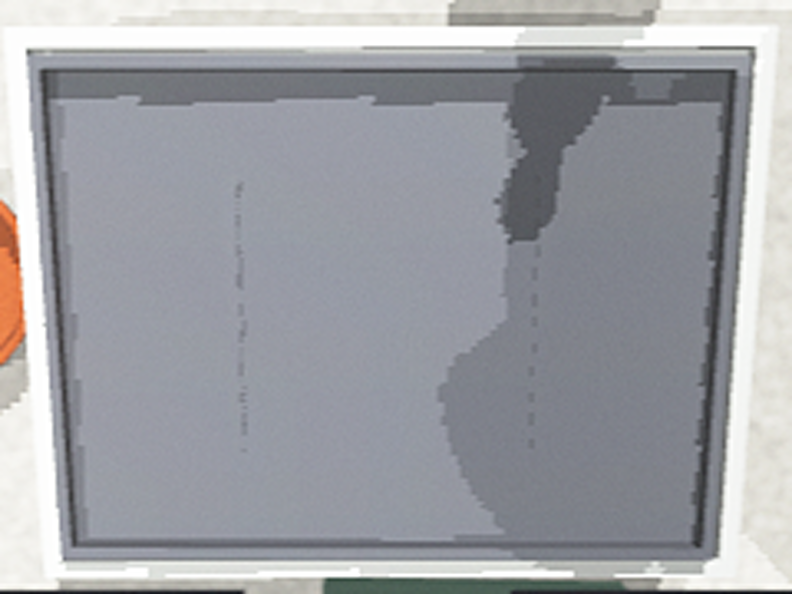

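View pics/s13.png

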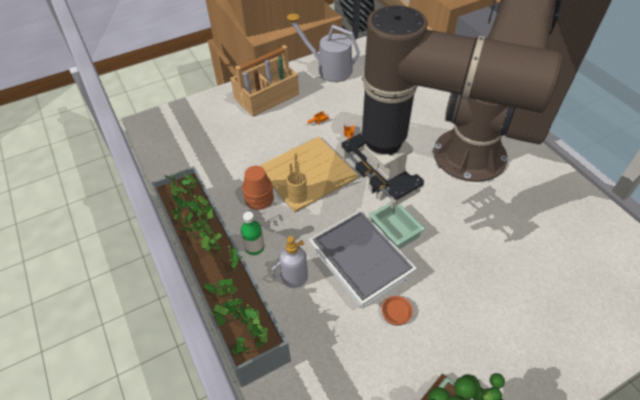

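The lid is level, with its lip 6 mm above the rim all round as it should be when seated. The bystanders are standing where they were and the gripper is clear, so I'm handing in.

```bash
python3 -c "
from station import arm
print(arm.job_done())"
```

```text
the job is handed in; nothing more can be done
None
```

The job is done and handed in at about 19 s of the 72 s allowed. The large scoop is in the tub, and the lid is closed over it.

- **Scoop:** I took the largest of the three from the board by its handle and set it down crosswise in the tub's open end. After I let go, the wrist picture showed it lying flat and clear of the walls. It is under the lid now, so I could not look at it again.
- **Lid:** I held it by the lip at its +y end, squared it to the tub and slid it along the rim. I corrected a 2.7 mm sideways offset on the way, then lowered it and let go.
- **Last checks:**
  - The lid is level to within 0.3 mm, and its lip stands 5 to 6 mm above the rim on the three sides I measured, as expected when seated.
  - The wrist picture shows it inside the rim all round.
  - Heights in the camera data read 1 to 1.5 mm low throughout, which is within the calibration.
  - In the scene picture the other things look undisturbed; I did not measure their positions.
  - The gripper is well clear of everything.
- **Failed or disagreeing:** No final check failed. Early estimates of the tub's angle differed by up to 1.6°; I used a closer view to settle it.

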